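Reset the tripped breaker under its push-latch cover

TASK

The breaker in the trip box with the orange cover has tripped. Press the orange cover down and let go so that it springs fully open, press the green reset button underneath all the way in and let it come back, then push the cover over and press it down until it latches shut again. Use only the fingertips: do not lift or shove the boxes or the things lying around, and leave the box with the blue cover shut.

Things in the scene. Friction and masses are not known exactly. Their poses are not given: they have to be found in the camera images.
- orange_box: Loose trip box, 120 mm front to back (x), 112 mm wide (y), 44 mm high, 1.6 kg, grey with an orange push-latch cover. Origin: centre of its underside; own -x is its front, z up. The cover closes a well, 72 mm long (own x -40 to +30 mm) and 88 mm wide, whose floor is 12 mm above the bench; a thin plate hangs under the cover 34 mm from its middle (own +y).
- orange_box_hinge (a point): Middle of the orange cover's hinge axis, fixed on the box: 26 mm behind the box's centre (own +x), 48 mm above the bench. The axis runs along the box's y. The shut cover lies level from here 62 mm towards the box's front and is 86 mm wide, 5 mm thick (its plain top 3 mm above the axis, its underside 2 mm below, the pad's face 8 mm above).
- orange_box_pad (a point): Middle of the top of the raised ribbed press pad on the orange cover (moves with the cover). The pad is 34 mm long and 46 mm wide; shut, its top is 56 mm above the bench (8 mm above the hinge axis) and its middle 42 mm in front of the hinge. To pop it: press it 9 to 10 mm down to its stop (2 to 6 N on the way, 8 to 15 N at the stop) and let go; the cover swings up and back, so move the finger up out of its way.
- orange_box_cover (a joint): Angle of the orange cover in rad: about 0.04 latched, -0.20 pressed to its stop, 1.70 fully open (just past upright; the pad side then faces the rear). Its spring always drives it open. To shut it, push the pad side up and over from behind (1 to 3 N), press the pad on down to the stop (8 to 15 N) and let go. Each further full press opens it again.
- orange_box_reset_top (a point): Middle of the top of the green reset button (24 mm across, in a 40 mm black collar) inside the orange box's well, 38 mm in front of the hinge; 33 mm above the bench when out.
- orange_box_reset (a joint): Travel of that button in m: 0 out, 0.005 all the way in (4 N); it springs back.
- blue_box: Loose trip box, 120 mm front to back (x), 112 mm wide (y), 44 mm high, 1.6 kg, grey with a blue push-latch cover. Origin: centre of its underside; own -x is its front, z up. The cover closes a well, 72 mm long (own x -40 to +30 mm) and 88 mm wide, whose floor is 12 mm above the bench; a thin plate hangs under the cover 34 mm from its middle (own +y). Otherwise the same as the orange one; to be left alone.
- blue_box_cover (a joint): Angle of the blue cover in rad: about 0.04 shut and latched, opens to 1.70.
- blue_box_reset (a joint): Travel in m of the button under the blue cover: 0 out, 0.005 in.
- flux_bottle: Bystander: small brown dropper bottle with a black tip, 31 mm across, 81 mm tall. Origin: centre of its underside.
- driver_2: Bystander: red screwdriver lying down, 156 mm long. Origin: centre of its underside.
- usb_stick: Bystander: black USB stick lying flat, 18 x 51 x 9 mm. Origin: centre of its underside.
- heat_sink: Bystander: finned aluminium heat sink, 36 x 44 x 19 mm. Origin: centre of its underside.
- tape_green: Bystander: roll of green tape lying flat, 84 mm across, 20 mm high. Origin: centre of its underside.
- bin_screws: Bystander: blue parts tray with a few small parts drawn in it, 66 x 96 x 30 mm. Origin: centre of its underside.
Things that resemble listed ones, but are neither listed nor needed, are in the scene too. What is shaped like the orange_box but pink is not meant.

How it is judged (in metres and radians):
On the way, in this order (a step that is already met when the one before it is completed fails the run):
1. the orange cover has sprung fully open (value of joint orange_box_cover above 1.5 rad), for 0.2 s.
2. the green button is pressed all the way in with the cover open (value of joint orange_box_reset above 0.004 m and value of joint orange_box_cover above 1.2 rad), for 0.05 s.
3. the button has come back out with the cover still open (value of joint orange_box_reset below 0.0015 m and value of joint orange_box_cover above 1.2 rad), for 0.05 s.
At the end, for the whole second after the job is handed in: The orange cover is latched shut by itself (-0.04 to 0.12 rad) and still, its button is out (within 1.5 mm), the blue cover is shut, and both boxes stand within 30 mm of where they were (value of joint orange_box_cover between -0.04 and 0.12 rad and velocity of joint orange_box_cover between -0.2 and 0.2 rad/s and value of joint blue_box_cover between -0.04 and 0.12 rad and value of joint orange_box_reset below 0.0015 m and distance of each of orange_box, blue_box from where it was at the start of the episode below 0.03 m and linear speed of orange_box below 0.02 m/s); the robot touches nothing.
It fails at once if the blue box's cover is opened or its button pressed (value of joint blue_box_cover above 0.15 rad or value of joint blue_box_reset above 0.002 m).
It fails at once if the orange box is lifted (10 mm), tipped (0.12 rad) or shoved (30 mm) (height (world z) of orange_box above 0.01 m or angle between orange_box's own z axis and vertical above 0.12 rad or distance of orange_box from where it was at the start of the episode above 0.03 m).
It fails at once if the blue box is lifted (10 mm), tipped (0.12 rad) or shoved (30 mm) (height (world z) of blue_box above 0.01 m or angle between blue_box's own z axis and vertical above 0.12 rad or distance of blue_box from where it was at the start of the episode above 0.03 m).
It fails at once if a thing lying around is moved or lifted by more than 30 mm (distance of any of flux_bottle, driver_2, usb_stick, heat_sink, tape_green, bin_screws from where it was at the start of the episode above 0.03 m).
It also fails if it takes over 45 s, if anything falls off the work surface, if the arm or the gripper's body presses on something with over 40 N, if the wrist force passes 120 N, or if a joint passes its speed limit or range.

ROBOT

A 7-joint arm with a two-finger parallel gripper is mounted at the origin on a cart in front of the work surface, level with it; the furniture and walls round the work are solid. World frame = base frame: x ahead of the robot, y to its left, z up, the work surface at z = 0. Lengths are in mm, angles in rad, forces in N, time in s.
With the tool pointing down it reaches from about 400 to 875 mm from the base axis. Payload 19.3 kg.
Tool frame: the origin (TCP) lies at the very end of the fingers, on their centre line; the grasp point (between the pads) lies 19 mm behind it; z points along the fingers, y is the line along which they close (so a half turn about z gives the same grasp; the last joint's range is limited). The gripper opens to 85 mm and grips with 20 to 120 N. Pads are 22 mm wide; open, the fingers measure 114 mm over their backs; the gripper's body (76 mm by 85 mm) begins 54 mm behind the grasp point. The pads swing forward as they close: fully open they stand 13 mm farther back than shut.
Start: joints at [-1.406, 0.521, -0.036, 1.599, 0.021, 1.021, -0.113], TCP at [145.425, 607.837, 231.291] pointing down, gripper open.
Joint ranges: [-2.91, 2.91], [-0.3, 2.13], [-1.5, 1.42], [0.17, 2.43], [-1.26, 4.41], [0.16, 1.93], [-2.52, 2.52]. Speed limits (rad/s): [1.89, 1.89, 2.39, 2.39, 3.01, 3.01, 3.01].

INTERFACE

Orientations are given as a unit quaternion [x, y, z, w].
In Python, from plant import readout, viewer, arm gives the robot as it stands. The module is installed in compiled form; this text tells all that it offers.
- The arm moves only by the tool arm_command, never from a script. Its arguments are lists of equal length, an entry for each row: "twist": the turn, a rotation vector about the tool's x, y, z in degrees, a list of three; "translation": the shift along the tool's x, y, z in cm, a list of three; "claw": the finger opening in cm, from 0 to 8.54. In form: {"twist": [[ax, ay, az], ...], "translation": [[x, y, z], ...], "claw": [claw, ...]}. A call has 1 to 20 rows; each row shifts and turns the commanded pose from where the row before left it, along the tool's axes as they then stand; what a row does not reach is not made up. A row lasts 1/8 s, in which the tool goes at most 62.5 mm and 10.7 degrees, less where a joint would pass 70% of its speed; a pose out of reach is approached as far as the arm can. A call with a gripper value outside its range is refused whole. The fingers move at their own pace and stop on an object; "newtons" is the grip in N (left out, the last holds). Time passes only in rows, so rows that do not move let the fingers close. It gives the time, the measured TCP pose, the force, the opening and the grip force at its end, in the units of the state.
- readout.observe(): the state, without advancing time (a new reading comes with each control period).
- viewer.grab_frame(name): name is "side" or "top"; returns (picture, depth): 420x560x3 uint8, red, green, blue; 420x560 float32, mm along the optical axis (not along the pixel's ray), 0 where there is no reading.
- viewer.calibration(name): a dict with "fov_y" (degrees; the focal length in pixels is half the picture's height over the tangent of half this angle, whatever the lens; pixels are square), "cx", "cy" (the principal point, pixels), "dist_coeffs" ([k1, k2, p1, p2, k3] as OpenCV has them; the pictures are not rectified), "extrinsics" (4x4, takes a point from camera to world coordinates). Camera axes: x right, y up, looking along -z (the intrinsics and any distortion apply to the point x, -y, -z); pixel columns grow to the right and rows downward; lengths in mm; the calibration is good to about 2 mm. A picture is of the moment at which its call begins. calibration takes no time and is no camera call.
- arm.hand_in(): hands the job in; it is judged then, once.
The state is a dict: "clock": time; "qpos": joint angles; "dq": joint speeds; "effort": joint torques, N m; "position": TCP position; "ee_rot": TCP orientation; "force": force on the tool from outside, world axes, zero at the start; "moment": the same for the moment, N m; "gripper_width": finger opening in mm; "gripper_force": force on a finger pad.
Only numpy, scipy, OpenCV 4.12 (cv2) and the standard library are available. Lean on these libraries where they do the work, as an engineer would, in place of code of your own. Each camera call takes 0.05 s, during which the arm holds its last target. There are 200 camera calls.

## Working session

There is one attempt and no reset: what is moved stays moved. The work goes in short steps, Python scripts to look and compute and a tool call to move; the robot and the scene stay as the last step left them, time stands still between calls to the robot, and variables do not carry over. Pictures are saved under pics/ and viewed, at most 10 in all, crops included, and the job is handed in when it is done.

Besides the shell and the picture viewer there is one more tool, called after "Request:" by a JSON object that holds its "fn" and its "kwargs". arm_command: Moves the arm, as the interface text tells. Its arguments: {"type":"object","properties":{"twist":{"type":"array"},"translation":{"type":"array"},"claw":{"type":"array"},"newtons":{"type":"number"}},"required":["twist","translation","claw"]}

```bash
mkdir -p pics
cat > h.py <<'E'
import numpy as np, cv2
from plant import readout, viewer, arm
def K(c,shape=(420,560)):
    f=shape[0]/2/np.tan(np.radians(c['fov_y'])/2)
    return np.array([[f,0,c['cx']],[0,f,c['cy']],[0,0,1.]])
def rays(name,px):
    c=viewer.calibration(name);E=np.array(c['extrinsics'])
    u=cv2.undistortPoints(np.array(px,float).reshape(-1,1,2),K(c),np.array(c['dist_coeffs'],float)).reshape(-1,2)
    d=np.c_[u[:,0],-u[:,1],-np.ones(len(u))]
    return E[:3,3],d@E[:3,:3].T
def onplane(name,px,z):
    o,d=rays(name,px); return o+d*((z-o[2])/d[:,2])[:,None]
def bydepth(name,px,depth):
    o,d=rays(name,px); return o+d*np.array([depth[int(round(v)),int(round(u))] for u,v in px])[:,None]
def save(n,im,s=1):
    cv2.imwrite('pics/'+n,cv2.resize(im[:,:,::-1],None,fx=s,fy=s,interpolation=cv2.INTER_CUBIC))
E
python3 - <<'E'
from h import *
s=readout.observe();print(s)
for n in('top','side'):
    im,d=viewer.grab_frame(n);save(n+'0.png',im);np.savez(n+'0.npz',im=im,d=d)
    print(n,viewer.calibration(n))
E
```

```text
{'clock': 0.0, 'qpos': array([-1.40618008,  0.5220274 , -0.03633365,  1.60000299,  0.02119148,
        1.02110671, -0.1128135 ]), 'dq': array([ 0.00155502, -0.00050628, -0.00096706,  0.00011274,  0.00029714,
        0.00308964, -0.0004822 ]), 'effort': array([-6.54976047e-04, -9.27137232e+01,  1.97994947e+00, -3.69919717e+01,
        1.78423023e-02,  8.32790975e-03,  2.52925616e-05]), 'position': array([145.36621425, 607.50843173, 230.71911559]), 'ee_rot': array([ 1.17149778e-01,  9.93114089e-01, -5.79029111e-04, -3.16079179e-05]), 'force': array([ 0.1625669 ,  0.81489489, -0.49272676]), 'moment': array([-0.02984794, -0.04088893,  0.00107532]), 'gripper_force': 0.0, 'gripper_width': 85.55913726638865}
top {'fov_y': 54.34680909722115, 'cx': 276.3949673250697, 'cy': 213.52482505633623, 'dist_coeffs': array([-0.03638383,  0.        ,  0.        ,  0.        ,  0.        ]), 'extrinsics': array([[-1.05817766e-02,  9.81365477e-01, -1.91858869e-01,
         3.70106510e+02],
       [-9.99735149e-01, -1.43043983e-02, -1.80281928e-02,
        -3.10257282e+01],
       [-2.04366717e-02,  1.91617285e-01,  9.81256928e-01,
         9.26102653e+02],
       [ 0.00000000e+00,  0.00000000e+00,  0.00000000e+00,
         1.00000000e+00]])}
side {'fov_y': 51.69663316484799, 'cx': 276.6057912052228, 'cy': 210.67930861600473, 'dist_coeffs': array([-0.01677361,  0.        ,  0.        ,  0.        ,  0.        ]), 'extrinsics': array([[ 8.09543073e-01,  2.92126337e-01, -5.09217258e-01,
         2.00756543e+00],
       [-5.87059074e-01,  4.00933416e-01, -7.03288020e-01,
        -7.83948838e+02],
       [-1.28673838e-03,  8.68282557e-01,  4.96068287e-01,
         6.21187451e+02],
       [ 0.00000000e+00,  0.00000000e+00,  0.00000000e+00,
         1.00000000e+00]])}
```

View pics/top0.png

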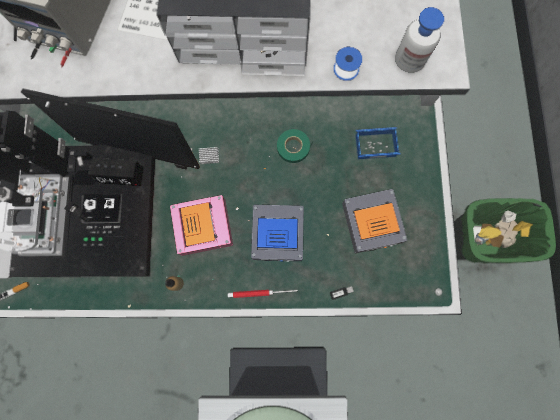

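View pics/side0.png

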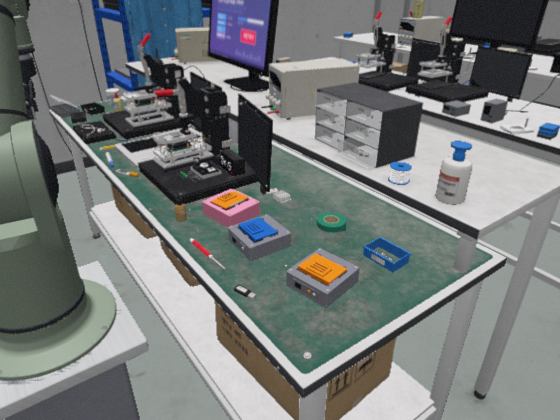

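The top view shows the grey box with an orange cover at (376,221). The decoys are the pink box with an orange cover at (200,224) and the blue-covered grey box at (278,232). I choose (376,221), since it is grey with an orange cover. The side view shows the same box at (323,275). Next I measure it and check it in a crop.

Run:
```python
from h import *
a=np.load('top0.npz');im,d=a['im'],a['d']
hsv=cv2.cvtColor(im,cv2.COLOR_RGB2HSV)
m=cv2.inRange(hsv,(5,120,120),(22,255,255));m[:,:320]=0;m[:,430:]=0
cs,_=cv2.findContours(m,0,2)
c=max(cs,key=cv2.contourArea);r=cv2.minAreaRect(c);print(r)
P=onplane('top',cv2.boxPoints(r),51);print('cover corners\n',P.round(1),P.mean(0));print([np.linalg.norm(P[i]-P[(i+1)%4]).round(1) for i in range(4)])
# box body from height by depth
v,u=np.mgrid[150:290,320:430];px=np.c_[u.ravel(),v.ravel()]
Q=bydepth('top',px,d);k=(Q[:,2]>32)&(Q[:,2]<70)
mm=np.zeros(im.shape[:2],np.uint8);mm[px[k,1],px[k,0]]=255
mm=cv2.morphologyEx(mm,cv2.MORPH_OPEN,np.ones((3,3)))
b=max(cv2.findContours(mm,0,2)[0],key=cv2.contourArea);rb=cv2.minAreaRect(b);print(rb)
B=onplane('top',cv2.boxPoints(rb),44);print('box\n',B.round(1),B.mean(0));print([np.linalg.norm(B[i]-B[(i+1)%4]).round(1) for i in range(4)])
# heights on the cover
kk=m[px[:,1],px[:,0]]>0
print('cover z pct',np.percentile(Q[kk,2],[5,25,50,75,95]), 'box top z',np.median(Q[k&~kk,2]))
h=(Q[:,2]>51.5)&kk;print('pad by height',np.median(Q[h],0),h.sum())
s=np.load('side0.npz')['im']
t=cv2.resize(im[180:262,330:420],(450,410),interpolation=2);w=cv2.resize(s[240:315,280:365],(340,410),interpolation=2)
save('crop.png',np.hstack([t,w]))
```

```text
((376.3529052734375, 220.58822631835938), (29.285608291625977, 40.13213348388672), 77.47119140625)
cover corners
 [[ 545.1 -183.1   51. ]
 [ 563.3 -269.6   51. ]
 [ 500.  -279.2   51. ]
 [ 482.3 -193.8   51. ]] [ 522.6898268  -231.43937576   51.        ]
[np.float64(88.4), np.float64(64.0), np.float64(87.2), np.float64(63.7)]
((374.7941589355469, 220.17648315429688), (56.02572250366211, 51.41754913330078), 75.96376037597656)
box
 [[ 572.6 -162.3   44. ]
 [ 599.3 -274.2   44. ]
 [ 477.7 -295.7   44. ]
 [ 452.2 -186.6   44. ]] [ 525.45165321 -229.68703541   44.        ]
[np.float64(115.0), np.float64(123.5), np.float64(112.1), np.float64(122.7)]
cover z pct [48.12751725 49.95195563 51.40730555 54.00562814 57.17242497] box top z 43.329193796324034
pad by height [ 515.58097825 -232.80440582   54.13349723] 548
```

View pics/crop.png

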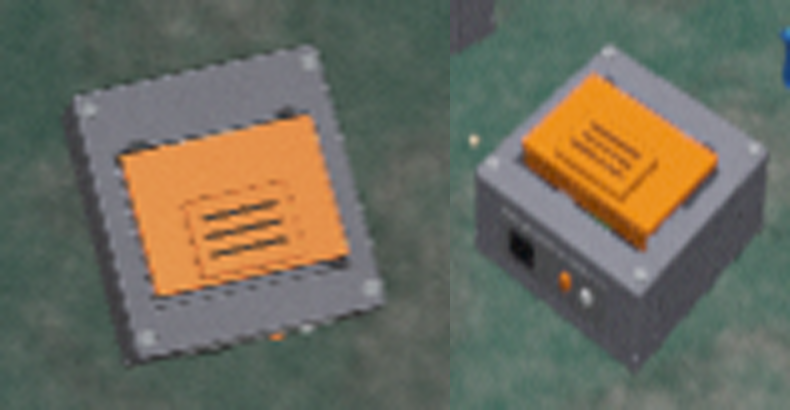

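The crop confirms a grey box with an orange cover. The ribbed pad and the front-panel lights are on the robot's side, and the hinge is on the far side. I get yaw ≈ 12°, hinge ≈ (552,-225), pad ≈ (511,-234). Before swinging over, I check how high the obstacles along the way are.

Run:
```python
from h import *
d=np.load('top0.npz')['d']
v,u=np.mgrid[0:420:2,0:560:2];px=np.c_[u.ravel(),v.ravel()];Q=bydepth('top',px,d)
ok=np.array([d[b,a]>0 for a,b in px]);Q=Q[ok]
r=np.hypot(Q[:,0],Q[:,1]);az=np.degrees(np.arctan2(Q[:,1],Q[:,0]))
for lo in range(-40,80,15):
    print(lo,[ (int(Q[k,2].max()) if (k:=(az>=lo)&(az<lo+15)&(r>a)&(r<a+80)).any() else None) for a in (330,410,490,570,650)])
```

```text
-40 [5, 6, 58, 57, 7]
-25 [11, 9, 58, 57, 43]
-10 [12, 58, 60, 6, 22]
5 [12, 45, 56, 54, 250]
20 [5, 79, 52, 56, 194]
35 [2, 5, 45, 85, 146]
50 [-738, -737, 4, 44, 56]
65 [-738, -740, -740, -735, -738]
```

Request:
{"fn": "arm_command", "kwargs": {"twist": [[0,0,0],[0,0,0],[0,0,0],[0,0,0]], "translation": [[0,0,-3],[0,-4,-3],[0,-5.5,0],[0,-5,0]], "claw": [0,0,0,0], "newtons": 20}}

```text
clock: 0.6
position: [111.3, 465.0, 291.2]
ee_rot: [0.117, 0.993, -0.0, 0.0]
force: [-0.2, 1.1, 0.7]
gripper_width: 12.4
gripper_force: 0.0
```

Request:
{"fn": "arm_command", "kwargs": {"twist": [[0,0,5.6],[0,0,5.6],[0,0,5.6],[0,0,5.6],[0,0,5.6],[0,0,5.6],[0,0,5.6],[0,0,5.6],[0,0,5.6],[0,0,5.6],[0,0,5.6],[0,0,5.6],[0,0,5.6],[0,0,5.6],[0,0,5.6],[0,0,5.6],[0,0,5.6],[0,0,5.6]], "translation": [[-4.6,-0.2,0],[-4.6,-0.2,0],[-4.6,-0.2,0],[-4.6,-0.2,0],[-4.6,-0.2,0],[-4.6,-0.2,0],[-4.6,-0.2,0],[-4.6,-0.2,0],[-4.6,-0.2,0],[-4.6,-0.2,0],[-4.6,-0.2,0],[-4.6,-0.2,0],[-4.6,-0.2,0],[-4.6,-0.2,0],[-4.6,-0.2,0],[-4.6,-0.2,0],[-4.6,-0.2,0],[-4.6,-0.2,0]], "claw": [0,0,0,0,0,0,0,0,0,0,0,0,0,0,0,0,0,0]}}

```text
clock: 2.85
position: [434.7, -184.7, 291.2]
ee_rot: [0.841, 0.541, -0.0, 0.0]
force: [0.4, -0.9, 0.1]
gripper_width: 0.1
gripper_force: 0.0
```

Request:
{"fn": "arm_command", "kwargs": {"twist": [[0,0,10.6],[0,0,10.6],[0,0,10.6],[0,0,10.6],[0,0,10.6],[0,0,0]], "translation": [[0,0,0],[0,0,0],[0,0,0],[0,0,0],[0,0,0],[0,0,0]], "claw": [0,0,0,0,0,0]}}

```text
clock: 3.6
position: [435.1, -183.2, 291.1]
ee_rot: [0.994, 0.112, -0.0, 0.0]
force: [-0.3, 0.3, 0.3]
gripper_width: 0.3
gripper_force: 0.0
```

```bash
cat >> h.py <<'E'
from scipy.spatial.transform import Rotation as R
YAW=np.radians(12.);HX=np.array([552,-225.]);UX=np.array([np.cos(YAW),np.sin(YAW)]);UY=np.array([-UX[1],UX[0]])
def own(p): # box frame about hinge: behind, left, z
    q=np.array(p[:2])-HX; return np.array([q@UX,q@UY,p[2]])
def world(o): return np.r_[HX+o[0]*UX+o[1]*UY,o[2]]
def delta(o): # tool-frame cm to reach own-frame target (o)
    s=readout.observe();r=R.from_quat(s['ee_rot'])
    return r.inv().apply(world(o)-s['position'])/10
def stat():
    s=readout.observe();r=R.from_quat(s['ee_rot']);M=r.as_matrix()
    print('t',s['clock'],'pos',s['position'].round(1),'own',own(s['position']).round(1),'F',s['force'].round(1),'xaz',np.degrees(np.arctan2(M[1,0],M[0,0])).round(1),'zt',M[:,2].round(3),'q',s['qpos'].round(2),s['gripper_width'])
E
python3 - <<'E'
from h import *
stat(); print(delta([-42,0,120]).round(2),'cm')
E
```

```text
t 3.6 pos [ 435.1 -183.2  291.1] own [-105.6   65.2  291.1] F [-0.3  0.3  0.3] xaz 12.8 zt [-0.001 -0.    -1.   ] q [-0.46  0.31  0.93  1.94 -0.28  1.03 -0.75] 0.26279525079998833
[ 6.28  6.61 17.1 ] cm
```

Request:
{"fn": "arm_command", "kwargs": {"twist": [[0,0,-0.8],[0,0,0],[0,0,0],[0,0,0],[0,0,0]], "translation": [[2.1,2.2,4],[2.1,2.2,5],[2.1,2.2,5],[0,0,5],[0,0,0]], "claw": [0,0,0,0,0]}}

```text
clock: 4.22
position: [509.8, -232.7, 98.8]
ee_rot: [0.993, 0.119, -0.003, -0.001]
force: [-0.3, 0.1, 0.7]
gripper_width: 0.1
gripper_force: 0.0
```

Run:
```python
from h import *
stat(); print(delta([-42,0,60]).round(2),'cm')
s,_=viewer.grab_frame('side');t,_=viewer.grab_frame('top')
save('near.png',np.hstack([cv2.resize(s[190:320,260:390],(400,400),interpolation=2),cv2.resize(t[150:280,310:440],(400,400),interpolation=2)]))
```

```text
t 4.225 pos [ 509.8 -232.7   98.8] own [-42.9   1.2  98.8] F [-0.3  0.1  0.7] xaz 13.7 zt [-0.005  0.002 -1.   ] q [-0.12  0.71  0.65  1.9  -0.62  0.75 -0.44] 0.06886577365987491
[0.11 0.14 3.88] cm
```

View pics/near.png

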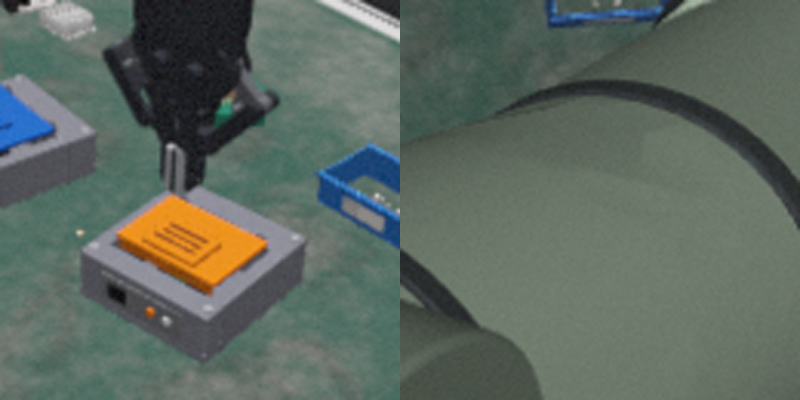

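The side crop shows the shut fingertips at side px (320,253), directly above the pad at (322,266). The top view is blocked by the arm. I press down in steps.

Request:
{"fn": "arm_command", "kwargs": {"twist": [[0,0,1.7],[0,0,0],[0,0,0],[0,0,0]], "translation": [[0.1,0.1,2],[0,0,1.9],[0,0,0.6],[0,0,0]], "claw": [0,0,0,0]}}

```text
clock: 4.82
position: [512.8, -233.8, 56.2]
ee_rot: [0.995, 0.103, -0.0, -0.0]
force: [-0.8, 0.9, 0.4]
gripper_width: 0.1
gripper_force: 0.0
```

Request:
{"fn": "arm_command", "kwargs": {"twist": [[0,0,0],[0,0,0],[0,0,0]], "translation": [[0,0,0.3],[0,0,0.3],[0,0,0]], "claw": [0,0,0]}}

```text
clock: 5.2
position: [512.8, -234.1, 50.3]
ee_rot: [0.995, 0.103, -0.0, 0.0]
force: [-2.4, -1.0, 1.1]
gripper_width: 0.1
gripper_force: 1.3
```

Request:
{"fn": "arm_command", "kwargs": {"twist": [[0,0,0],[0,0,0],[0,0,0]], "translation": [[0,0,0.2],[0,0,0.1],[0,0,0]], "claw": [0,0,0]}}

```text
clock: 5.58
position: [512.9, -234.2, 48.1]
ee_rot: [0.995, 0.103, 0.0, 0.0]
force: [-7.5, 0.5, 20.0]
gripper_width: 0.4
gripper_force: 10.7
```

Request:
{"fn": "arm_command", "kwargs": {"twist": [[0,0,0],[0,0,0]], "translation": [[0,0,0.1],[0,0,0]], "claw": [0,0]}}

```text
clock: 5.82
position: [512.9, -234.3, 47.5]
ee_rot: [0.995, 0.103, 0.0, -0.0]
force: [-9.4, 2.7, 29.3]
gripper_width: 0.1
gripper_force: 15.7
```

Request:
{"fn": "arm_command", "kwargs": {"twist": [[0,0,0],[0,0,0],[0,0,0],[0,0,0],[0,0,0],[0,0,0]], "translation": [[0,0,-2],[-1,0,-4],[-3,0,-5],[-4,0,-3],[0,0,0],[0,0,0]], "claw": [0,0,0,0,0,0]}}

```text
clock: 6.58
position: [435.4, -249.9, 186.5]
ee_rot: [0.995, 0.104, 0.001, -0.0]
force: [0.9, 0.4, -0.3]
gripper_width: -0.3
gripper_force: 0.0
```

Run:
```python
from h import *
stat()
s,_=viewer.grab_frame('side');t,_=viewer.grab_frame('top');np.savez('open.npz',s=s,t=t)
save('open.png',np.hstack([cv2.resize(s[190:320,260:390],(400,400),interpolation=2),cv2.resize(t[150:280,310:440],(400,400),interpolation=2)]))
```

```text
t 6.575 pos [ 435.4 -249.9  186.5] own [-1.193e+02 -1.000e-01  1.865e+02] F [ 0.9  0.4 -0.3] xaz 11.9 zt [ 0.001  0.    -1.   ] q [-0.18  0.51  0.8   1.99 -0.49  0.84 -0.47] -0.27327005162978396
```

View pics/open.png

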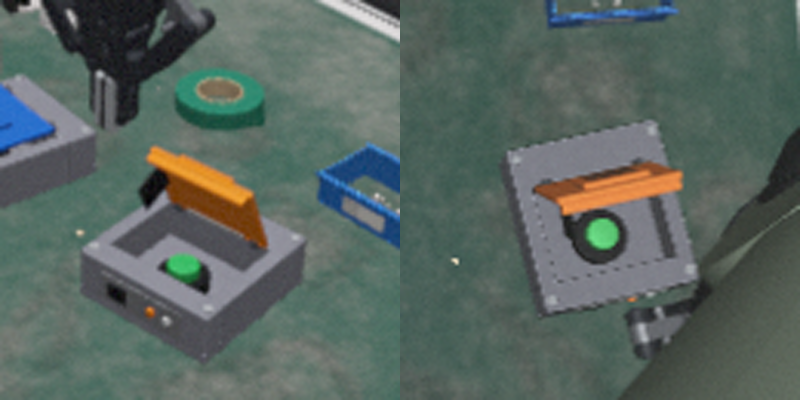

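The cover is open: orange upright at side crop (205,195), green button visible at side crop (182,267) and top crop (602,234). Next I measure the button.

Run:
```python
from h import *
a=np.load('open.npz')
for n,im,x in(('side',a['s'],(300,340)),('top',a['t'],(355,395))):
    hsv=cv2.cvtColor(im,cv2.COLOR_RGB2HSV);m=cv2.inRange(hsv,(50,150,90),(75,255,255));m[:,:x[0]]=0;m[:,x[1]:]=0;m[:200]=0
    c=max(cv2.findContours(m,0,2)[0],key=cv2.contourArea);p=cv2.minEnclosingCircle(c)[0]
    q=onplane(n,[p],33)[0];print(n,p,cv2.contourArea(c),q.round(1),own(q).round(1))
hsv=cv2.cvtColor(a['t'],cv2.COLOR_RGB2HSV)
print(delta([-95,0,110]).round(2))
```

```text
side (319.0, 276.6000061035156) 56.0 [ 511.3 -236.5   33. ] [-42.2  -2.7  33. ]Traceback (most recent call last):
  File "<stdin>", line 5, in <module>
ValueError: max() iterable argument is empty
```

Request:
{"fn": "arm_command", "kwargs": {"twist": [[0,10,0],[0,10,0],[0,5,0],[0,0,0]], "translation": [[0,0,0],[0,0,0],[0,0,0],[0,0,0]], "claw": [0,0,0,0]}}

```text
clock: 7.18
position: [434.1, -250.3, 185.1]
ee_rot: [0.974, 0.1, 0.204, -0.024]
force: [-0.3, 1.0, 0.4]
gripper_width: -0.5
gripper_force: 0.0
```

Run:
```python
from h import *
a=np.load('open.npz')
t=a['t'].astype(int)[215:240,360:392];m=((t[:,:,1]>t[:,:,0]+50)&(t[:,:,1]>130)).astype(np.uint8)
v,u=np.nonzero(m);p=(u.mean()+360,v.mean()+215);q=onplane('top',[p],33)[0];print(p,len(u),q.round(1),own(q).round(1))
stat()
d1=delta([-30,0,60]);d0=delta([-55,0,80]);d2=delta([-30,0,39]);print(d0.round(2),(d1-d0).round(2),(d2-d1).round(2))
```

```text
(np.float64(375.45569620253167), np.float64(225.54430379746836)) 79 [ 514.5 -232.9   33. ] [-38.3   0.1  33. ]
t 7.175 pos [ 434.1 -250.3  185.1] own [-120.6   -0.2  185.1] F [-0.3  1.   0.4] xaz 11.6 zt [ 0.393  0.087 -0.916] q [ 0.22  0.34  0.46  2.22 -1.    0.56  0.13] -0.5411233899320631
[1.780e+00 1.000e-02 1.226e+01] [1.48 0.   2.84] [-0.84  0.01  1.92]
```

Request:
{"fn": "arm_command", "kwargs": {"twist": [[0,0,0],[0,0,0],[0,0,0],[0,0,0],[0,0,0],[0,0,0],[0,0,0]], "translation": [[0.6,0,4.1],[0.6,0,4.1],[0.6,0,4.1],[0.7,0,1.4],[0.8,0,1.4],[-0.8,0,1.9],[0,0,0]], "claw": [0,0,0,0,0,0,0]}}

```text
clock: 8.05
position: [517.0, -230.9, 46.9]
ee_rot: [0.974, 0.102, 0.201, -0.025]
force: [-0.6, -0.5, 0.0]
gripper_width: 0.1
gripper_force: 0.0
```

Run:
```python
from h import *
stat();print(delta([-30,0,33]))
s,_=viewer.grab_frame('side');
save('press.png',cv2.resize(s[190:320,260:390],(500,500),interpolation=2))
```

```text
t 8.05 pos [ 517.  -230.9   46.9] own [-35.4   1.5  46.9] F [-0.6 -0.5  0. ] xaz 11.9 zt [ 0.387  0.09  -0.918] q [ 0.59  0.65 -0.17  2.13 -1.26  0.16  0.34] 0.07121492671849376
[-0.05409084  0.1649848   1.49159228]
```

View pics/press.png

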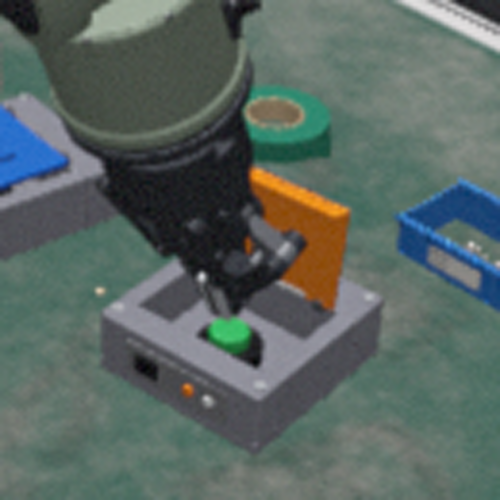

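The side crop shows the tilted fingers at (215,310), just above the green button at (230,335), with the cover clear. Joints 5 and 6 have reached their limits, so I raise the tool and reduce the tilt.

Request:
{"fn": "arm_command", "kwargs": {"twist": [[0,0,0],[0,-6,0],[0,-5,0],[0,0,0]], "translation": [[0,0,-1],[0,0,0],[0,0,0],[0,0,0]], "claw": [0,0,0,0]}}

```text
clock: 8.6
position: [516.2, -230.2, 55.2]
ee_rot: [0.985, 0.108, 0.137, -0.018]
force: [-0.1, 0.3, -0.8]
gripper_width: 0.2
gripper_force: 0.0
```

Run:
```python
from h import *
stat();print(delta([-33,0,37]),delta([-33,0,30]))
```

```text
t 8.6 pos [ 516.2 -230.2   55.2] own [-36.1   2.3  55.2] F [-0.1  0.3 -0.8] xaz 12.4 zt [ 0.266  0.064 -0.962] q [ 0.23  0.65  0.25  2.07 -1.01  0.37 -0.  ] 0.20726114304435342
[-0.20041225  0.24669819  1.83027762] [-0.39193444  0.25039972  2.50355732]
```

Request:
{"fn": "arm_command", "kwargs": {"twist": [[0,0,0],[0,0,0],[0,0,0],[0,0,0]], "translation": [[-0.1,0.2,0.9],[-0.1,0.05,0.9],[-0.1,0,0.3],[0,0,0]], "claw": [0,0,0,0]}}

```text
clock: 9.1
position: [516.5, -234.3, 32.9]
ee_rot: [0.985, 0.104, 0.137, -0.019]
force: [-0.1, -1.4, 1.8]
gripper_width: -0.0
gripper_force: 1.1
```

Request:
{"fn": "arm_command", "kwargs": {"twist": [[0,0,0],[0,0,0]], "translation": [[-0.06,0,0.2],[0,0,0]], "claw": [0,0]}}

```text
clock: 9.35
position: [516.8, -233.9, 31.1]
ee_rot: [0.985, 0.104, 0.137, -0.019]
force: [-1.0, -2.1, 2.1]
gripper_width: -0.0
gripper_force: 1.6
```

Run:
```python
from h import *
stat()
```

```text
t 9.35 pos [ 516.8 -233.9   31.1] own [-36.3  -1.4  31.1] F [-1.  -2.1  2.1] xaz 12.0 zt [ 0.265  0.066 -0.962] q [ 0.28  0.69  0.18  2.07 -1.05  0.33  0.05] -0.002421638609364648
```

Contact has been made. I continue until the force rises at the stop.

Request:
{"fn": "arm_command", "kwargs": {"twist": [[0,0,0],[0,0,0]], "translation": [[0,0,0.2],[0,0,0]], "claw": [0,0]}}

```text
clock: 9.6
position: [517.4, -233.7, 29.5]
ee_rot: [0.985, 0.104, 0.137, -0.019]
force: [-7.5, -1.8, 16.0]
gripper_width: 0.1
gripper_force: 8.1
```

Request:
{"fn": "arm_command", "kwargs": {"twist": [[0,0,0],[0,0,0]], "translation": [[0,0,0.1],[0,0,0]], "claw": [0,0]}}

```text
clock: 9.85
position: [517.5, -233.7, 29.0]
ee_rot: [0.985, 0.104, 0.137, -0.019]
force: [-14.3, -1.1, 30.7]
gripper_width: 0.2
gripper_force: 14.9
```

Request:
{"fn": "arm_command", "kwargs": {"twist": [[0,0,0],[0,0,0],[0,0,0],[0,0,0],[0,-8,0],[0,-8,0],[0,0,0]], "translation": [[0,0,-1.5],[-0.3,0,-3],[-0.3,0,-4],[0,0,-4],[0,0,-2],[0,0,0],[0,0,0]], "claw": [0,0,0,0,0,0,0]}}

```text
clock: 10.72
position: [475.5, -242.4, 165.8]
ee_rot: [0.994, 0.109, -0.003, -0.004]
force: [-1.2, -0.8, -0.4]
gripper_width: -0.2
gripper_force: 0.0
```

Run:
```python
from h import *
stat();print(delta([48,0,165]),delta([48,0,80]))
s,_=viewer.grab_frame('side');t,_=viewer.grab_frame('top')
save('after.png',np.hstack([cv2.resize(s[190:320,260:390],(400,400),interpolation=2),cv2.resize(t[150:280,310:440],(400,400),interpolation=2)]))
```

```text
t 10.725 pos [ 475.5 -242.4  165.8] own [-78.4  -1.1 165.8] F [-1.2 -0.8 -0.4] xaz 12.5 zt [-0.006  0.008 -1.   ] q [-0.12  0.57  0.69  1.92 -0.49  0.83 -0.52] -0.21178442801423117
[ 1.26446252e+01 -6.14139271e-03  2.20379805e-02] [12.68118898  0.06859552  8.52163076]
```

View pics/after.png

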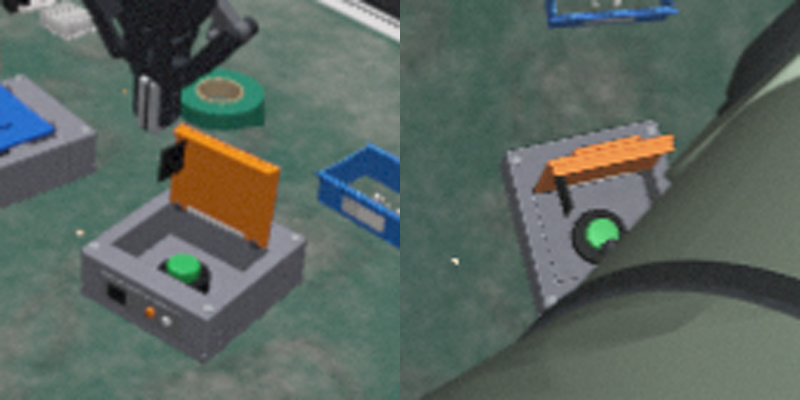

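The cover now stands fully open (side crop (225,185)) and the button is back out (182,267). I go over the top and behind it.

Request:
{"fn": "arm_command", "kwargs": {"twist": [[0,0,0.5],[0,0,0],[0,0,0],[0,0,0],[0,0,0],[0,0,0]], "translation": [[4.2,0,0],[4.2,0,0],[4.3,0,0],[0,0,4.2],[0,0,4.2],[0,0,0]], "claw": [0,0,0,0,0,0]}}

```text
clock: 11.58
position: [595.3, -217.4, 79.6]
ee_rot: [0.995, 0.101, -0.003, -0.006]
force: [-0.6, -0.5, 1.1]
gripper_width: 0.0
gripper_force: 0.0
```

Run:
```python
from h import *
stat();print(delta([19,0,86]),delta([-5,0,88]))
```

```text
t 11.575 pos [ 595.3 -217.4   79.6] own [44.  -1.6 79.6] F [-0.6 -0.5  1.1] xaz 11.6 zt [-0.008  0.011 -1.   ] q [-0.11  0.82  0.59  1.7  -0.6   0.82 -0.61] 0.046746862442345966
[-2.49981623 -0.14490085 -0.62339357] [-4.90081954 -0.12958283 -0.81033875]
```

Request:
{"fn": "arm_command", "kwargs": {"twist": [[0,0,0],[0,0,0],[0,0,0],[0,0,0],[0,0,0],[0,0,0],[0,0,0],[0,0,0]], "translation": [[-0.9,-0.1,-0.3],[-0.9,0,-0.3],[-0.9,0,-0.3],[-0.9,0,0],[-0.9,0,0],[-0.8,0,0.3],[-0.7,0,0.5],[0,0,0]], "claw": [0,0,0,0,0,0,0,0]}}

```text
clock: 12.58
position: [537.8, -228.6, 82.4]
ee_rot: [0.995, 0.102, -0.002, -0.005]
force: [-0.2, -0.3, 1.7]
gripper_width: -0.0
gripper_force: 0.7
```

Run:
```python
from h import *
stat()
s,_=viewer.grab_frame('side')
save('close.png',cv2.resize(s[190:320,260:390],(500,500),interpolation=2))
```

```text
t 12.575 pos [ 537.8 -228.6   82.4] own [-14.6  -0.6  82.4] F [-0.2 -0.3  1.7] xaz 11.7 zt [-0.005  0.009 -1.   ] q [-0.09  0.75  0.59  1.84 -0.6   0.75 -0.53] -0.0443153839104927
```

View pics/close.png

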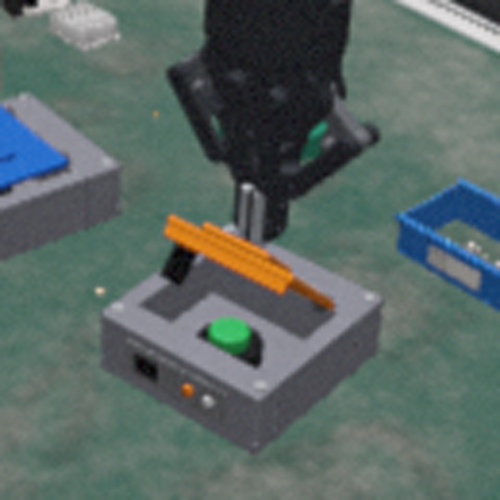

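The cover is pushed well over (orange at (240,255)), with the finger behind and above it. I carry on down.

Request:
{"fn": "arm_command", "kwargs": {"twist": [[0,0,0],[0,0,0],[0,0,0],[0,0,0],[0,0,0],[0,0,0]], "translation": [[-0.7,0,0.6],[-0.6,0,0.6],[-0.6,0,0.6],[-0.5,0,0.5],[-0.4,0,0.3],[0,0,0]], "claw": [0,0,0,0,0,0]}}

```text
clock: 13.38
position: [510.5, -234.0, 56.7]
ee_rot: [0.995, 0.102, -0.002, -0.005]
force: [-0.9, -0.9, 1.8]
gripper_width: -0.1
gripper_force: 0.7
```

Request:
{"fn": "arm_command", "kwargs": {"twist": [[0,0,0],[0,0,0],[0,0,0],[0,0,0]], "translation": [[0,0,0.3],[0,0,0.2],[0,0,0.1],[0,0,0]], "claw": [0,0,0,0]}}

```text
clock: 13.88
position: [511.1, -233.9, 50.9]
ee_rot: [0.995, 0.102, -0.002, -0.005]
force: [-1.8, -1.7, 2.0]
gripper_width: 0.3
gripper_force: 1.2
```

Request:
{"fn": "arm_command", "kwargs": {"twist": [[0,0,0],[0,0,0],[0,0,0]], "translation": [[0,0,0.2],[0,0,0.1],[0,0,0]], "claw": [0,0,0]}}

```text
clock: 14.25
position: [511.1, -233.8, 47.9]
ee_rot: [0.995, 0.102, -0.002, -0.005]
force: [-4.1, -0.2, 3.9]
gripper_width: -0.3
gripper_force: 2.3
```

Request:
{"fn": "arm_command", "kwargs": {"twist": [[0,0,0],[0,0,0]], "translation": [[0,0,0.1],[0,0,0]], "claw": [0,0]}}

```text
clock: 14.5
position: [511.1, -233.9, 47.4]
ee_rot: [0.995, 0.102, -0.001, -0.005]
force: [-5.5, -0.2, 13.6]
gripper_width: 0.2
gripper_force: 7.2
```

Request:
{"fn": "arm_command", "kwargs": {"twist": [[0,0,0],[0,0,0]], "translation": [[0,0,0.05],[0,0,0]], "claw": [0,0]}}

```text
clock: 14.75
position: [511.2, -234.0, 47.2]
ee_rot: [0.995, 0.102, -0.001, -0.005]
force: [-7.2, 1.1, 18.8]
gripper_width: -0.0
gripper_force: 10.1
```

Request:
{"fn": "arm_command", "kwargs": {"twist": [[0,0,0],[0,0,0],[0,0,0],[0,0,0],[0,0,0],[0,0,0],[0,0,0],[0,0,0]], "translation": [[0,0,-1],[0,0,-2],[-1,0,-4],[-3,0,-4],[-4,0,-3],[0,0,0],[0,0,0],[0,0,0]], "claw": [0,0,0,0,0,0,0,0]}}

```text
clock: 15.75
position: [433.8, -250.8, 186.3]
ee_rot: [0.995, 0.102, -0.002, -0.005]
force: [0.1, -0.5, -0.5]
gripper_width: 0.2
gripper_force: 0.0
```

Run:
```python
from h import *
stat()
s,_=viewer.grab_frame('side')
save('shut.png',cv2.resize(s[190:320,260:390],(500,500),interpolation=2))
```

```text
t 15.75 pos [ 433.8 -250.8  186.3] own [-121.    -0.7  186.3] F [ 0.1 -0.5 -0.5] xaz 11.7 zt [-0.005  0.009 -1.   ] q [-0.13  0.49  0.73  1.99 -0.45  0.84 -0.51] 0.19031066746899522
```

View pics/shut.png

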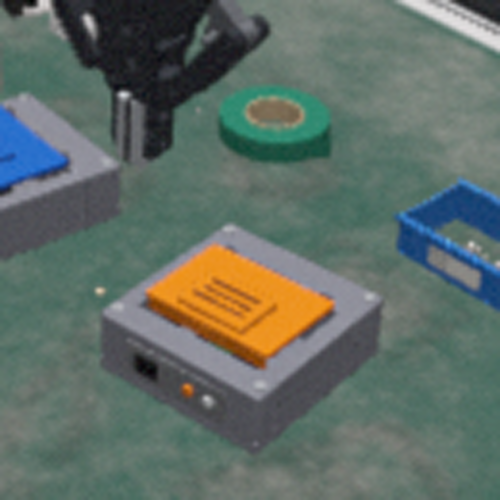

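The orange cover lies flat and latched at (240,305), the box is in its original place, and the gripper is clear. I hand in.

```bash
python3 -c "
from plant import arm
print(arm.hand_in())"
```

```text
the job is handed in; nothing more can be done
None
```

The orange cover was popped open, the green button pressed in and seen back out, and the cover pushed over and latched shut; I handed the job in at about 15.8 s, and no verdict came back.

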